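# Mount a grinding point in the spindle collet

## Task

Take the grinding point with the straight cylindrical head out of the block, set its shank upright and fully home in the upward-facing collet of the grinding spindle without forcing it, and let go. Then turn the knurled collet nut clockwise (seen from above) until you feel the collet bite on the shank, snug it about 12 degrees further so that it grips firmly but is not overtightened, and take your hand away. Leave the cone and ball points in the block and everything else where it is.

Things in the scene. Friction and masses are not known exactly. Their poses are not given: they have to be found in the camera images.
- cylinder_head (a point): centre of the straight cylindrical white abrasive head (diameter 20 mm, 22 mm tall) of the point to be mounted; grasp it here. Below it a plain steel shank, diameter 12 mm, 44 mm long, foot chamfered; head centre 55 mm above the foot, whole length 66 mm, about 50 g. Starts upright in one of the block's three holes, head underside 6 mm above the block's top.
- cylinder_point: the same grinding point with the cylindrical head; origin at the centre of the shank's foot, z along the shank up to the head.
- collet_floor (a point): stop at the bottom of the collet, on its axis, 50 mm above the desk; the foot rests on it when fully home, the head then 94 to 116 mm above the desk (4 mm clear of the nut). Bore: 21 mm wide through the nut; inside it three jaws, opening 14 to 20 mm (unknown); lowest 12 mm a guide bore 14 mm wide, so the loose point may lean a little until gripped. Fixed.
- nut_grip (a point): centre of the knurled steel collet nut, on the upright collet axis, 78 mm above the desk: round, diameter 40 mm, 64 to 90 mm above the desk; under it a 34 mm wide neck, 14 mm high. Grasp it across from above, fingers either side of the head. This point is fixed and does not turn with the nut. Clockwise from above tightens; no axial travel; friction 0.55 N m keeps it where it is left.
- spindle: grinding spindle: grey housing 106 x 86 mm, 42 mm high, fixed to the desk; origin on the collet axis at desk height; carries nut and jaws. The nut starts an unknown 0.35 to 1.1 rad (no mark) before the jaws bite on the shank; past the bite the turning torque rises by about 1 N m per rad: 0.12 to 0.4 N m above the free-running torque is a firm grip, more than 0.45 overtightens.
- block: fixed aluminium block 50 (x) x 176 (y) x 44 (z) mm with three upright holes in a row along its y axis at -60, 0 and +60 mm, 38 mm deep, 13.5 mm wide; origin at the centre of its underside. Which point stands in which hole varies.
- cone_head (a point): head of the point with the pointed cone head (20 mm wide at its base); same shank; stays in the block.
- ball_head (a point): head of the point with the ball head (diameter 21 mm); same shank; stays in the block.
- tape_roll: bystander: roll of label tape, diameter 66 mm, 19 mm high, lying flat; origin under its centre.
- sample_cup: bystander: sample cup with blue screw lid, diameter 60 mm, 70 mm high; origin under its centre.
- tally_counter: bystander: hand tally counter 72 x 50 x 22 mm; origin under its centre.

How it is judged:
On the way, in this order (a step that is already met when the one before it is completed fails the run):
1. the cylindrical point stands in the collet, shank fully home, let go and not yet gripped (distance between cylinder_point and collet_floor below 0.003 m and angle between cylinder_point's own z axis and vertical below 0.12 rad and contact force between the fingers and cylinder_point below 0.2 N and contact force between spindle and cylinder_point below 25 N), for 0.2 s.
2. the nut is turned until the collet jaws grip the shank (more than 30 N in all) (distance between cylinder_point and collet_floor below 0.003 m and contact force between spindle and cylinder_point above 30 N), for 0.3 s.
At the end, for the whole second after the job is handed in: The cylindrical point stands upright (within 0.06 rad) in the collet with its foot within 3 mm of the collet floor, gripped by 30 to 135 N in all (10 to 45 N a jaw), at rest and let go; cone and ball points moved less than 15 mm, tape roll, cup and tally counter less than 30 mm (all of step 2 and angle between cylinder_point's own z axis and vertical below 0.06 rad and contact force between spindle and cylinder_point below 135 N and linear speed of cylinder_point below 0.01 m/s and contact force between the fingers and spindle below 0.1 N and distance of each of cone_head, ball_head from where it was at the start of the episode below 0.015 m and distance of each of tape_roll, sample_cup, tally_counter from where it was at the start of the episode below 0.03 m); the robot touches nothing.
It fails at once if the nut is overtightened: more than 135 N in all between collet and shank (contact force between spindle and cylinder_point above 135 N).
It fails at once if the point is forced: more than 35 N between spindle and point while the fingers hold or push the point (contact force between spindle and cylinder_point above 35 N and contact force between the fingers and cylinder_point above 2 N).
It fails at once if the cone or ball point is disturbed (moved over 15 mm) (distance of any of cone_head, ball_head from where it was at the start of the episode above 0.015 m).
It fails at once if tape roll, sample cup or tally counter is moved over 30 mm (distance of any of tape_roll, sample_cup, tally_counter from where it was at the start of the episode above 0.03 m).
It also fails if it takes over 67 s, if anything falls off the work surface, if the arm or the gripper's body presses on something with over 40 N, if the wrist force passes 120 N, or if a joint passes its speed limit or range.

## Robot

A 7-joint arm with a two-finger parallel gripper is mounted at the origin on a cart in front of the work surface, level with it; the furniture and walls round the work are solid. World frame = base frame: x ahead of the robot, y to its left, z up, the work surface at z = 0. Lengths are in m, angles in rad, forces in N, time in s.
With the tool pointing down it reaches from about 0.4 to 0.875 m from the base axis. Payload 19.3 kg.
Tool frame: the origin (TCP) lies midway between the tips of the shut fingers; the grasp point (between the pads) lies 19 mm behind it (manip.grip_depth is the distance from the TCP to the grasp point, in m); z points along the fingers, y is the line along which they close (so a half turn about z gives the same grasp; the last joint's range is limited). The gripper opens to 85 mm and grips with 20 to 120 N. Pads are 22 mm wide; open, the fingers measure 114 mm over their backs; the gripper's body (76 mm by 85 mm) begins 54 mm behind the grasp point. The pads swing forward as they close: fully open they stand 13 mm farther back than shut.
Start: joints at [1.183, 0.521, -0.036, 1.599, 0.021, 1.021, -0.113], TCP at [0.195, -0.594, 0.231] pointing down, gripper open.
Joint ranges: [-2.91, 2.91], [-0.3, 2.13], [-1.5, 1.42], [0.17, 2.43], [-1.26, 4.41], [0.16, 1.93], [-2.52, 2.52]. Speed limits (rad/s): [1.89, 1.89, 2.39, 2.39, 3.01, 3.01, 3.01].

## Interface

Orientations are given as a rotation vector (axis times angle).
In Python, from cell import manip, eoat, solver, state, viewer gives the robot as it stands. The module is installed in compiled form; this text tells all that it offers. Calls block until the motion is done:
- manip.move_pose(position, orientation): joint-space move of the TCP to a pose.
- manip.movel(position, attitude=None, max_speed=0.15, until_force=None): straight line of the TCP; attitude=None keeps the orientation; max_speed is the mean speed in m/s. With until_force (N) it stops when the force on the tool has changed by that much, and returns True; else False.
- manip.movej(angles): joint-space move.
- eoat.grip(opening, grasp_force=None): opening from 0.0 (shut) to 1.0 (fully open); grasp_force is the grip in N (None keeps the last); returns when the fingers have stopped.
- manip.dwell(seconds).
- solver.ik(position, orientation): joint angles nearest the present ones, or None.
- state(): the state.
- viewer.grab_frame(name): name is "scene" or "top" or "wrist"; returns a dict with "color" (384x512x3 uint8, blue, green, red), "fov_y" (degrees; the focal length in pixels is half the picture's height over the tangent of half this angle, whatever the lens; pixels are square), "cx", "cy" (the principal point, pixels), "pose" (4x4, takes a point from camera to world coordinates). Camera axes: x right, y up, looking along -z (the intrinsics and any distortion apply to the point x, -y, -z); pixel columns grow to the right and rows downward; lengths in m; the calibration is good to about 2 mm. A picture is of the moment at which its call begins. There is no depth.
A pose or a line that the arm cannot do raises manip.MotionError and nothing moves.
- manip.sign_off(): hands the job in; it is judged then, once.
Trained networks look in a picture, given as the dict that the camera call returned (one of the last four; its "shot" number tells which), for a name from the list of things; names that differ only in an ending like _2 or _b are one class to them, and where a whole thing is asked for, a point or a joint stands for the part that bears it (a point fixed in the world has none). Each returns a list of dicts, best first, with "conf" (0 to 1); they miss things now and then, are a little off and sometimes report something else, mostly with a low value. They report only what shows in the picture. A call takes as long as a camera call.
- viewer.outline_of(picture, query): "pixels" (384x512 bool, what is visible of it) and "uv" ([column, row] in pixels, amid what is visible of it).
The state is a dict: "clock": time; "q": joint angles; "dq": joint speeds; "tau": joint torques, N m; "tool_pos": TCP position; "tcp_rot": TCP orientation; "contact_force": force on the tool from outside, world axes, zero at the start; "moment": the same for the moment, N m; "width": opening from 0.0 (shut) to 1.0 (fully open); "finger_force": force on a finger pad.
Only numpy, scipy, OpenCV 4.12 (cv2) and the standard library are available. Lean on these libraries where they do the work, as an engineer would, in place of code of your own. Each camera call takes 0.05 s, during which the arm holds its last target. There are 200 camera calls.

## Working session

There is one attempt and no reset: what is moved stays moved. The work goes in short steps, each a Python script; the robot and the scene stay as the last script left them, time stands still between calls to the robot, and variables do not carry over. Pictures are saved under pics/ and viewed, at most 10 in all, crops included, and the job is handed in when it is done.

```bash
mkdir -p pics; cat > h.py <<'E'
import numpy as np, cv2
from cell import manip, eoat, solver, state, viewer
def ray(f,uv):
    fl=192/np.tan(np.radians(f["fov_y"])/2); P=np.array(f["pose"])
    d=P[:3,:3]@np.array([(uv[0]-f["cx"])/fl,-(uv[1]-f["cy"])/fl,-1]); return P[:3,3],d/np.linalg.norm(d)
def proj(f,p):
    fl=192/np.tan(np.radians(f["fov_y"])/2); P=np.array(f["pose"])
    c=P[:3,:3].T@(np.array(p)-P[:3,3]); return np.array([f["cx"]+fl*c[0]/-c[2], f["cy"]+fl*c[1]/c[2]])
def tri(rs):
    A=sum(np.eye(3)-np.outer(d,d) for o,d in rs); b=sum((np.eye(3)-np.outer(d,d))@o for o,d in rs)
    return np.linalg.solve(A,b)
E
python3 - <<'E'
from h import *
s=state(); print(s["clock"],s["tool_pos"],s["tcp_rot"],s["width"],s["contact_force"],s["moment"])
F={n:viewer.grab_frame(n) for n in("scene","top","wrist")}
print([k for k in F["top"]])
for n,f in F.items():
    cv2.imwrite(f"pics/{n}0.png",f["color"]); print(n,f["fov_y"],f["cx"],f["cy"],np.round(f["pose"],3).tolist(),[ (k,v) for k,v in f.items() if k not in("color","pose")])
R={}
for q in("cylinder_head","cone_head","ball_head","nut_grip","spindle","block","sample_cup"):
    for n,f in F.items():
        r=viewer.outline_of(f,q)
        print(q,n,[(round(x["conf"],2),np.round(x["uv"],1).tolist(),int(x["pixels"].sum())) for x in r[:3]])
        if r and r[0]["conf"]>.4: R.setdefault(q,{})[n]=ray(f,r[0]["uv"])
for q,d in R.items():
    if len(d)>1: print(q,list(d),tri(list(d.values())))
im=np.vstack([F["scene"]["color"],F["top"]["color"]])
cv2.imwrite("pics/both.png",cv2.resize(np.hstack([F["scene"]["color"],F["top"]["color"]]),(800,300),interpolation=cv2.INTER_AREA))
E
```

```text
0.0 [ 0.195169   -0.59341117  0.23072763] [-3.10097336e+00 -4.96923249e-01  3.87494797e-04] 0.9992553697833199 [-0.07102445 -0.4608344   0.2622277 ] [ 0.01719898 -0.02447711 -0.02343889]
['color', 'fov_y', 'cx', 'cy', 'pose', 'shot']
scene 42.95980655567383 255.98075125734442 185.79637317439196 [[-0.556, 0.519, -0.65, -0.356], [-0.831, -0.365, 0.419, 0.504], [-0.02, 0.773, 0.634, 0.906], [0.0, 0.0, 0.0, 1.0]] [('fov_y', 42.95980655567383), ('cx', 255.98075125734442), ('cy', 185.79637317439196), ('shot', 1)]
top 45.77132518536514 252.1839992426582 188.27784816570974 [[0.026, 0.988, -0.15, 0.288], [-1.0, 0.026, -0.005, -0.038], [-0.001, 0.15, 0.989, 1.463], [0.0, 0.0, 0.0, 1.0]] [('fov_y', 45.77132518536514), ('cx', 252.1839992426582), ('cy', 188.27784816570974), ('shot', 2)]
wrist 70.05176208669664 253.97969355932165 196.14326976616695 [[0.312, 0.912, 0.265, 0.262], [-0.95, 0.3, 0.087, -0.572], [-0.001, -0.279, 0.96, 0.374], [0.0, 0.0, 0.0, 1.0]] [('fov_y', 70.05176208669664), ('cx', 253.97969355932165), ('cy', 196.14326976616695), ('shot', 3)]
cylinder_head scene [(0.57, [320.5, 178.
[... 240 characters left out ...]
rip top [(0.76, [188.4, 200.5], 1022)]
nut_grip wrist []
spindle scene [(0.79, [191.9, 241.3], 1614)]
spindle top [(0.82, [189.1, 197.4], 1017)]
spindle wrist []
block scene [(0.7, [300.0, 193.0], 1353), (0.3, [318.9, 178.8], 60)]
block top [(0.7, [294.2, 206.8], 909), (0.64, [188.8, 197.6], 1026)]
block wrist []
sample_cup scene [(0.68, [112.3, 236.5], 705)]
sample_cup top [(0.54, [138.0, 164.0], 318), (0.44, [368.7, 220.3], 232)]
sample_cup wrist []
nut_grip ['scene', 'top'] [0.46244597 0.173049   0.02726444]
spindle ['scene', 'top'] [0.4723145  0.17017015 0.0095955 ]
block ['scene', 'top'] [ 0.45113227 -0.16511846  0.02246801]
sample_cup ['scene', 'top'] [0.57297831 0.33608624 0.03907601]
```

View pics/scene0.png

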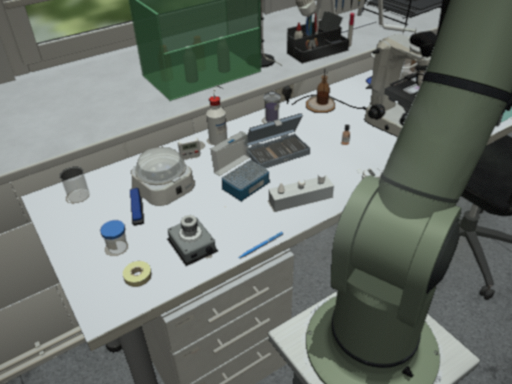

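View pics/top0.png

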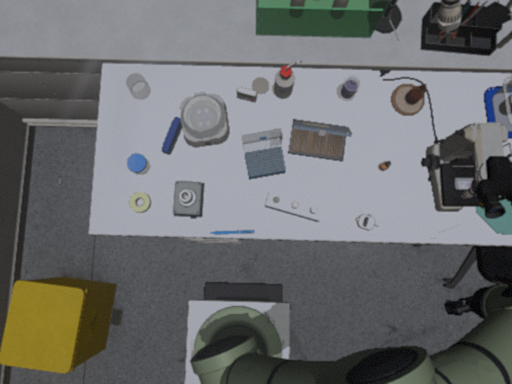

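The scene view shows the spindle at about (190,240) and the block at about (300,192), with its three heads at (281,188), (302,185) and (320,179). In the top view the spindle is at (187,198) and the block at (292,207). Next I'll take close wrist views of both.

```bash
cat >> h.py <<'E'
from scipy.spatial.transform import Rotation as Ro
def down(yaw): return (Ro.from_euler("z",yaw)*Ro.from_euler("x",np.pi)).as_rotvec()
E
python3 - <<'E'
from h import *
for p in([.45,-.165,.2],[.465,.172,.2]):
    for y in range(-180,180,30):
        q=solver.ik(p,down(np.radians(y))); print(p,y,None if q is None else np.round(q,2).tolist())
def look(n,p,yaw,qs):
    manip.move_pose(p,down(yaw)); f=viewer.grab_frame("wrist"); cv2.imwrite(f"pics/{n}.png",f["color"])
    np.savez(f"{n}.npz",**f)
    for q in qs:
        r=viewer.outline_of(f,q); print(n,q,[(round(x["conf"],2),np.round(x["uv"],1).tolist(),int(x["pixels"].sum())) for x in r[:3]])
    print(state()["clock"])
H=("cylinder_head","cone_head","ball_head","block"); N=("nut_grip","spindle")
look("w1",[.45,-.12,.24],0,H)
look("w2",[.45,-.21,.24],0,H)
look("w3",[.465,.13,.26],0,N)
look("w4",[.465,.21,.26],0,N)
cv2.imwrite("pics/w13.png",np.hstack([cv2.imread("pics/w1.png"),cv2.imread("pics/w3.png")])[:, :, :])
E
python3 -c "
import cv2,numpy as np
a=np.vstack([np.hstack([cv2.imread(f'pics/w{i}.png') for i in r]) for r in((1,2),(3,4))])
cv2.imwrite('pics/w.png',cv2.resize(a,(800,600),interpolation=cv2.INTER_AREA))"
```

```text
[0.45, -0.165, 0.2] -180 [0.85, 0.43, -0.8, 1.98, 0.39, 0.89, 1.42]
[0.45, -0.165, 0.2] -150 [1.14, 0.63, -1.27, 1.97, 0.69, 1.08, 1.65]
[0.45, -0.165, 0.2] -120 [-0.62, 0.77, 1.34, 2.04, -0.88, 1.08, -2.52]
[0.45, -0.165, 0.2] -90 [-0.41, 0.46, 0.85, 2.04, -0.47, 0.85, -2.43]
[0.45, -0.165, 0.2] -60 [0.16, 0.33, 0.08, 2.01, -0.04, 0.8, -2.35]
[0.45, -0.165, 0.2] -30 [0.26, 0.33, -0.04, 2.01, 0.02, 0.8, -1.89]
[0.45, -0.165, 0.2] 0 [0.38, 0.34, -0.19, 2.0, 0.09, 0.81, -1.43]
[0.45, -0.165, 0.2] 30 [0.47, 0.35, -0.3, 1.99, 0.14, 0.82, -0.96]
[0.45, -0.165, 0.2] 60 [0.56, 0.36, -0.41, 1.99, 0.19, 0.83, -0.48]
[0.45, -0.165, 0.2] 90 [0.64, 0.37, -0.52, 1.99, 0.24, 0.84, -0.01]
[0.45, -0.165, 0.2] 120 [0.72, 0.39, -0.63, 1.98, 0.3, 0.86, 0.46]
[0.45, -0.165, 0.2] 150 [0.77, 0.4, -0.69, 1.98, 0.33, 0.87, 0.95]
[0.465, 0.172, 0.2] -180 [0.45, 0.72, -1.35, 1.93, 0.78, 1.16, 0.36]
[0.465, 0.172, 0.2] -150 [0.31, 0.55, -1.07, 1.93, 0.58, 1.0, 1.07]
[0.465, 0.172, 0.2] -120 [0.41, 0.66, -1.27, 1.93, 0.72, 1.11, 1.46]
[0.465, 0.172, 0.2] -90 [0.41, 0.66, -1.27, 1.93, 0.72, 1.11, 1.99]
[0.465, 0
[... 406 characters left out ...]
0.172, 0.2] 120 [0.39, 0.63, -1.22, 1.93, 0.68, 1.08, -0.6]
[0.465, 0.172, 0.2] 150 [0.42, 0.68, -1.29, 1.93, 0.73, 1.12, -0.12]
w1 cylinder_head [(0.73, [336.3, 190.5], 292)]
w1 cone_head [(0.74, [243.8, 162.2], 211)]
w1 ball_head [(0.72, [288.5, 178.7], 243), (0.38, [337.5, 190.5], 306)]
w1 block [(0.63, [286.4, 170.7], 5259)]
3.3917
w2 cylinder_head [(0.64, [262.6, 193.9], 267)]
w2 cone_head [(0.47, [169.2, 161.2], 200)]
w2 ball_head [(0.61, [213.1, 178.1], 222)]
w2 block [(0.92, [216.1, 169.5], 5541)]
4.0917
w3 nut_grip [(0.93, [224.4, 167.1], 5320)]
w3 spindle [(0.85, [223.1, 161.8], 5387)]
5.525
w4 nut_grip [(0.98, [283.0, 167.2], 5394)]
w4 spindle [(0.75, [281.4, 161.1], 5217)]
6.0917
```

View pics/w.png

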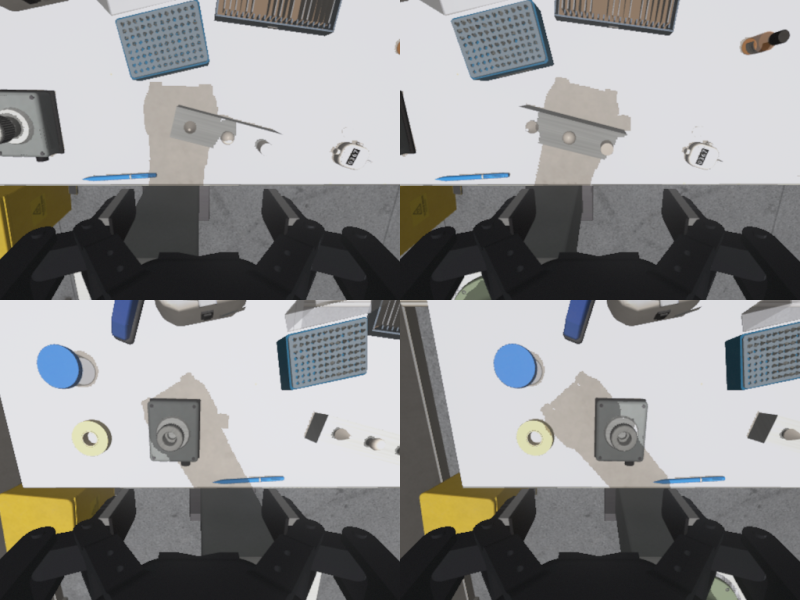

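Panels w1 and w2 show the block with the cone, ball and cylinder heads from left to right; the cylinder head is at (336,190) and (263,194) in full-size pixels. Panels w3 and w4 show the spindle, with the nut at about (221,176) and (285,176).

```bash
python3 - <<'E'
from h import *
L={i:dict(np.load(f"w{i}.npz")) for i in(1,2,3,4)}
for q,a,b in(("cyl",[336.3,190.5],[262.6,193.9]),("cone",[243.8,162.2],[169.2,161.2]),("ball",[288.5,178.7],[213.1,178.1]),("block",[286.4,170.7],[216.1,169.5])):
    p=tri([ray(L[1],a),ray(L[2],b)]); print(q,np.round(p,4),np.round(proj(L[1],p)-a,1),np.round(proj(L[2],p)-b,1))
for i,c in((3,(221,176)),(4,(285,176))):
    g=cv2.cvtColor(L[i]["color"],cv2.COLOR_BGR2GRAY)
    print(i,cv2.HoughCircles(cv2.GaussianBlur(g,(3,3),0),cv2.HOUGH_GRADIENT,1,3,param1=100,param2=14,minRadius=5,maxRadius=26)[0][:0])
    x,y=c; cr=g[y-32:y+32,x-32:x+32]; h=cv2.HoughCircles(cv2.resize(cr,None,fx=4,fy=4,interpolation=cv2.INTER_CUBIC),cv2.HOUGH_GRADIENT,1,8,param1=120,param2=25,minRadius=24,maxRadius=100)
    if h is not None: print([(round(x-32+a/4,1),round(y-32+b/4,1),round(r/4,1)) for a,b,r in h[0][:6]])
    cv2.imwrite(f"pics/n{i}.png",cv2.resize(L[i]["color"][y-32:y+32,x-32:x+32],(400,400),interpolation=cv2.INTER_CUBIC))
cv2.imwrite("pics/n34.png",np.hstack([cv2.imread("pics/n3.png"),cv2.imread("pics/n4.png")]))
E
```

```text
cyl [ 0.4319 -0.2215  0.0616] [0.1 1.8] [-0.1 -1.8]
cone [ 0.4682 -0.1088  0.0539] [ 0.  -0.5] [0.  0.5]
ball [ 0.4496 -0.1623  0.0632] [ 0.  -0.2] [0.  0.2]
block [ 0.4546 -0.1627  0.0371] [ 0.  -0.5] [-0.   0.5]
3 []
[(np.float32(215.4), np.float32(176.1), np.float32(19.9))]
4 []
[(np.float32(283.6), np.float32(170.6), np.float32(20.7))]
```

View pics/n34.png

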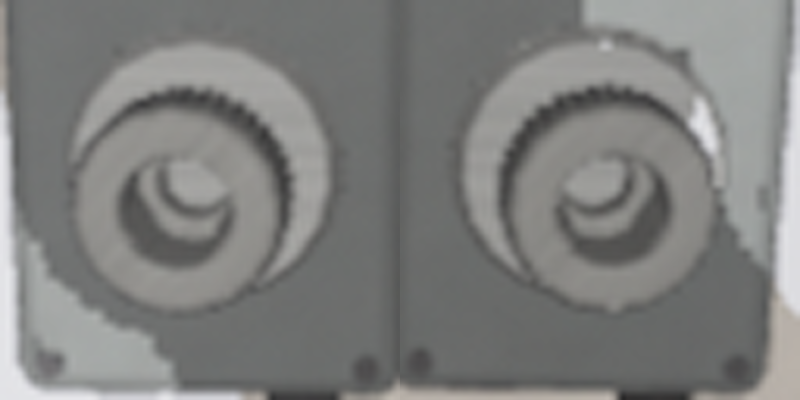

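Both crops show the nut's top face as a clear ring, centred at about (217.1,176.5) in w3 and (286.2,176.5) in w4. I'll triangulate it, then take closer looks at the cylinder head fitted with a model.

```bash
cat >> h.py <<'E'
from scipy.optimize import least_squares
T=np.linspace(0,2*np.pi,48)
def hull(f,p,r,h):
    P=np.array([proj(f,[p[0]+r*np.cos(t),p[1]+r*np.sin(t),p[2]+z]) for t in T for z in(-h/2,h/2)],np.float32)
    return cv2.convexHull(P)[:,0]
def box(pts): # extents+centroid as features
    return np.r_[pts.min(0),pts.max(0)]
def fitcyl(obs,p0,r,h,z=None):
    # obs: list of (frame, mask) -> fit centre to mask extents
    def feat(m):
        v,u=np.nonzero(m); return np.r_[u.min()-.5,v.min()-.5,u.max()+.5,v.max()+.5]
    O=[(f,feat(m)) for f,m in obs]
    def res(p):
        p=p if z is None else np.r_[p[:2],z]
        return np.concatenate([box(hull(f,p,r,h))-o for f,o in O])
    s=least_squares(res,p0 if z is None else p0[:2],loss="soft_l1"); return s.x,np.round(s.fun,1)
E
python3 - <<'E'
from h import *
L={i:dict(np.load(f"w{i}.npz")) for i in(3,4)}
p=tri([ray(L[3],[217.1,176.5]),ray(L[4],[286.2,176.5])]); print("nut top",p,proj(L[3],p),proj(L[4],p))
obs=[]; yaw=np.radians(72.2); u=np.array([np.cos(yaw),np.sin(yaw)])
for k,(dx,z) in enumerate(((-.01,.16),(-.035,.13))):
    c=np.array([.4315,-.2215])+dx*u
    manip.move_pose([*c,z],down(yaw)); f=viewer.grab_frame("wrist"); cv2.imwrite(f"pics/c{k}.png",f["color"])
    r=viewer.outline_of(f,"cylinder_head"); print([(x["conf"],x["uv"],x["pixels"].sum()) for x in r])
    m=r[0]["pixels"].astype(np.uint8); n,l,st,_=cv2.connectedComponentsWithStats(m); m=l==1+np.argmax(st[1:,4]); obs.append((f,m))
    cv2.imwrite(f"pics/m{k}.png",m*255); np.savez(f"c{k}.npz",m=m,**f)
    print(fitcyl([obs[-1]],np.array([.4315,-.2215,.061]),.01,.022,.061))
print("both",fitcyl(obs,np.array([.4315,-.2215,.061]),.01,.022))
print(state()["clock"])
im=np.hstack([f["color"].copy() for f,_ in obs])
for i,(f,m) in enumerate(obs):
    c,_=cv2.findContours(m.astype(np.uint8),0,1); cv2.drawContours(im,[x+np.array([512*i,0]) for x in c],-1,(0,0,255),1)
cv2.imwrite("pics/cc.png",cv2.resize(im[100:340],(800,188),interpolation=cv2.INTER_AREA))
E
```

```text
nut top [0.46766231 0.17209549 0.08567589] [217.1015971  176.67516037] [286.20199328 176.32472642]
[(0.69, [257.7, 190.8], np.int64(458))]
(array([ 0.43635779, -0.22368696]), array([-0. , -0.8,  0.8,  0.4]))
[(0.71, [260.5, 169.6], np.int64(574))]
(array([ 0.4357871 , -0.22356772]), array([-0.5, -0.5,  0.5,  0.8]))
both (array([ 0.4358793 , -0.22390925,  0.05948954]), array([-0.4, -0.8,  0.3,  0.2, -0.2, -0.3,  0.6,  0.7]))
8.45[ WARN:0@10.102] global loadsave.cpp:1063 imwrite_ Unsupported depth image for selected encoder is fallbacked to CV_8U.
```

View pics/cc.png

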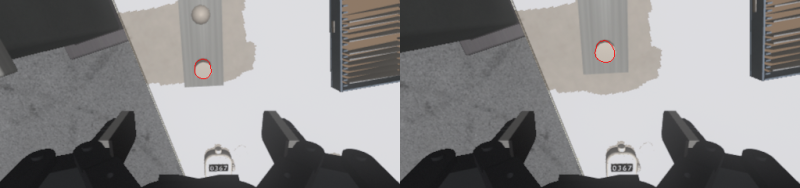

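```bash
python3 - <<'E'
from h import *
yaw=np.radians(72.2); u=np.array([np.cos(yaw),np.sin(yaw)]); c=np.array([.4359,-.2237])
manip.movel([*c,.11],down(yaw)); print(manip.movel([*c,.052],max_speed=.06,until_force=8))
eoat.grip(0.0,grasp_force=35); s=state(); print(s["width"],s["finger_force"],s["tool_pos"],s["contact_force"])
if s["width"]>.1:
    manip.movel([*c,.125],max_speed=.1); manip.movel([*c,.2]); n=np.array([.4677,.1721])
    for k,(dx,z) in enumerate(((-.01,.19),(-.035,.165))):
        manip.move_pose([*(n+dx*u),z],down(yaw)); f=viewer.grab_frame("wrist"); np.savez(f"d{k}.npz",**f); cv2.imwrite(f"pics/d{k}.png",f["color"])
        print(k,proj(f,[*n,.09]),f["pose"][:3,3])
    s=state(); print(s["clock"],s["width"],s["tool_pos"],s["contact_force"])
    cv2.imwrite("pics/dd.png",cv2.resize(np.hstack([cv2.imread(f"pics/d{k}.png") for k in(0,1)])[90:340,100:924],None,fx=.97,fy=.97))
    r=viewer.outline_of(f,"cylinder_head"); print([(x["conf"],x["uv"],x["pixels"].sum()) for x in r])
E
```

```text
False
0.20631531169279405 34.02882099151611 [ 0.43596194 -0.2237363   0.05209697] [-0.27078581 -0.34890463  2.91817299]
0 [253.42944012 184.33745352] [0.48653836 0.22857838 0.33314348]
1 [253.8358694  160.10090787] [0.47851297 0.20396829 0.30752868]
13.9417 0.2074997731944505 [0.45719361 0.13787962 0.16494546] [ 1.02665989  0.53032603 -0.21113735]
[(0.57, [253.8, 253.5], np.int64(1923))]
```

View pics/dd.png

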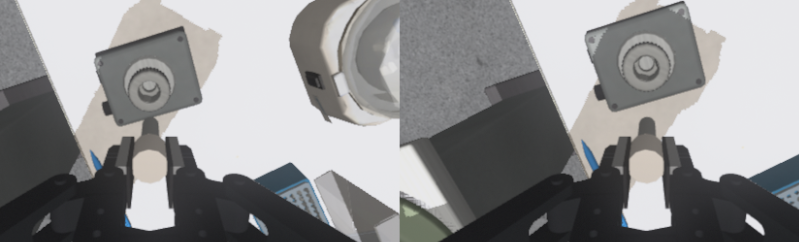

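The point is in hand, and the nut is visible at about (253,184) in d0 and (254,160) in d1. Next I'll fit the rim circles by edge contrast.

```bash
cat > fit.py <<'E'
from h import *
A=np.linspace(0,2*np.pi,72,endpoint=False)
def score(gs,fs,c,z,specs):
    s=0
    for g,f in zip(gs,fs):
        for r,sign in specs:
            v=[]
            for rr in(r-.0012,r+.0012):
                P=np.array([proj(f,[c[0]+rr*np.cos(a),c[1]+rr*np.sin(a),z]) for a in A],np.float32)
                v.append(cv2.remap(g,P[None,:,0],P[None,:,1],cv2.INTER_LINEAR)[0])
            d=(v[0]-v[1])*sign; s+=np.clip(d,-25,25).mean()
    return s
def search(fs,c0,z,specs,R=.005,st=.0005):
    gs=[cv2.GaussianBlur(cv2.cvtColor(f["color"],cv2.COLOR_BGR2GRAY).astype(np.float32),(0,0),.7) for f in fs]
    o=np.arange(-R,R+st/2,st); best=max((score(gs,fs,(c0[0]+a,c0[1]+b),z,specs),c0[0]+a,c0[1]+b) for a in o for b in o)
    return best
E
python3 - <<'E'
from fit import *
D=[dict(np.load(f"d{k}.npz")) for k in(0,1)]; n=np.array([.4677,.1721]); sp=[(.020,1),(.0105,-1)]
for fs in([D[0]],[D[1]],D):
    print([np.round(search(fs,n,z,sp,.004,.0005),4).tolist() for z in(.086,.090,.094)] if len(fs)==2 else np.round(search(fs,n,.09,sp,.004),4))
L=[dict(np.load(f"w{i}.npz")) for i in(3,4)]; print("w",np.round(search(L,n,.09,sp,.004),4))
C=[dict(np.load(f"c{i}.npz")) for i in(0,1)]; print("cyl",np.round(search(C,[.436,-.2237],.072,[(.01,1)],.004),4))
yaw=np.radians(72.2);u=np.array([np.cos(yaw),np.sin(yaw)])
for f,t in((D[0],[*(n-.01*u),.19]),(D[1],[.45719361,.13787962,.16494546])):
    print("hand off",np.round(np.array(search([f],t[:2],t[2]+.020,[(.01,1)],.004)[1:])-t[:2],4))
b=search(D,n,.09,sp,.004)[1:]; ims=[]
for f in D:
    im=f["color"].copy(); im=cv2.resize(im,None,fx=4,fy=4,interpolation=cv2.INTER_CUBIC)
    for r in(.02,.0105):
        P=np.array([proj(f,[b[0]+r*np.cos(a),b[1]+r*np.sin(a),.09]) for a in A]); cv2.polylines(im,[np.int32(P*4+1.5)],True,(0,0,255),1)
    x,y=np.int32(proj(f,[*b,.09])*4); ims.append(im[y-150:y+150,x-150:x+150])
cv2.imwrite("pics/fit.png",np.hstack(ims))
E
```

```text
[24.7031  0.4682  0.1726]
[19.4842  0.4682  0.1731]
[[50.701, 0.4672, 0.1716], [42.7568, 0.4677, 0.1731], [36.3071, 0.4677, 0.1736]]
w [48.4115  0.4682  0.1721]
cyl [49.9936  0.4365 -0.2237]
hand off [ 0.     -0.0025]
hand off [-0.001 -0.002]
```

View pics/fit.png

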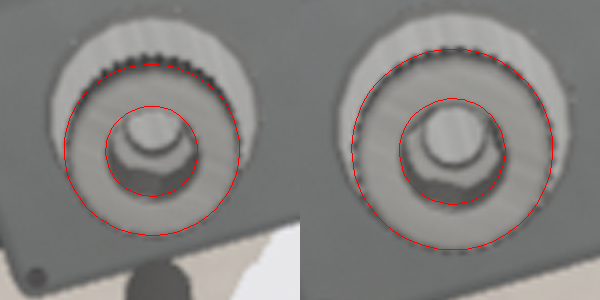

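The fitted circles lie on the rim and bore, so the nut axis is at about (0.468, 0.173). Now I'll insert slowly with a force guard.

```bash
python3 - <<'E'
from h import *
yaw=np.radians(72.2); c=np.array([.4678,.1734])
manip.movel([*c,.15],down(yaw)); manip.dwell(.2); f0=state()["contact_force"]
for z,v in((.112,.04),(.0955,.02)):
    hit=manip.movel([*c,z],max_speed=v,until_force=5); s=state()
    print(hit,np.round(s["tool_pos"],4),np.round(s["contact_force"]-f0,2),np.round(s["moment"],3),s["clock"])
    if hit: break
E
```

```text
False [0.468  0.1735 0.1122] [-1.27 -0.6  -0.86] [-0.025  0.007  0.02 ] 15.7
True [0.4677 0.1733 0.096 ] [-1.74 -1.07  7.51] [-0.283  0.18  -0.022] 16.4583
```

The force guard stopped it at TCP height 0.096 m, exactly where the foot should be home, with no side contact on the way. I'll release it and check.

```bash
python3 - <<'E'
from fit import *
yaw=np.radians(72.2);u=np.array([np.cos(yaw),np.sin(yaw)]); c=np.array([.4678,.1734])
eoat.grip(1.0); manip.dwell(.2); s=state(); print(s["width"],s["contact_force"])
manip.movel([*c,.15]); O=[]
for k,(dx,z) in enumerate(((-.01,.205),(-.035,.18))):
    manip.movel([*(c+dx*u),z]); f=viewer.grab_frame("wrist"); O.append(f)
    r=viewer.outline_of(f,"cylinder_head"); m=r[0]["pixels"]; print(r[0]["conf"],fitcyl([(f,m)],np.array([*c,.105]),.01,.022,.105))
    cv2.imwrite(f"pics/e{k}.png",f["color"])
    if k: print("both",fitcyl([(O[0],m0),(f,m)],np.array([*c,.105]),.01,.022))
    m0=m
print("top fit",search(O,c,.116,[(.01,1)],.004)); print(state()["clock"])
cv2.imwrite("pics/e.png",cv2.resize(np.hstack([o["color"][60:330,130:380] for o in O]),None,fx=1.5,fy=1.5))
for y in range(60,190,15):
    q=solver.ik([*c,.06],down(np.radians(y))); print(y,None if q is None else np.round(q,2).tolist())
E
```

```text
0.9983241478201307 [ 0.02915686 -1.14544474  0.25225366]
0.8 (array([0.46782729, 0.1734182 ]), array([-0.6, -0.5,  0.3,  0.6]))
0.96 (array([0.46751599, 0.1726905 ]), array([-0.1, -0.1,  0.1,  0.2]))
both (array([0.46766673, 0.17294187, 0.10496292]), array([-0.6,  0. ,  0.3,  1.2, -0. , -0.5,  0.2, -0.1]))
top fit (np.float32(50.0), np.float64(0.4683), np.float64(0.1739))
18.9417
60 [-0.14, 0.63, -0.45, 2.04, 0.48, 0.58, -1.44]
75 [-0.1, 0.64, -0.5, 2.04, 0.53, 0.6, -1.23]
90 [-0.07, 0.65, -0.55, 2.03, 0.57, 0.62, -1.01]
105 [-0.03, 0.66, -0.6, 2.03, 0.62, 0.64, -0.78]
120 [0.01, 0.67, -0.65, 2.03, 0.66, 0.66, -0.56]
135 [0.04, 0.69, -0.7, 2.03, 0.71, 0.68, -0.34]
150 [0.09, 0.71, -0.76, 2.03, 0.76, 0.71, -0.12]
165 [0.13, 0.73, -0.83, 2.02, 0.81, 0.75, 0.1]
180 [0.17, 0.76, -0.89, 2.02, 0.86, 0.79, 0.32]
```

View pics/e.png

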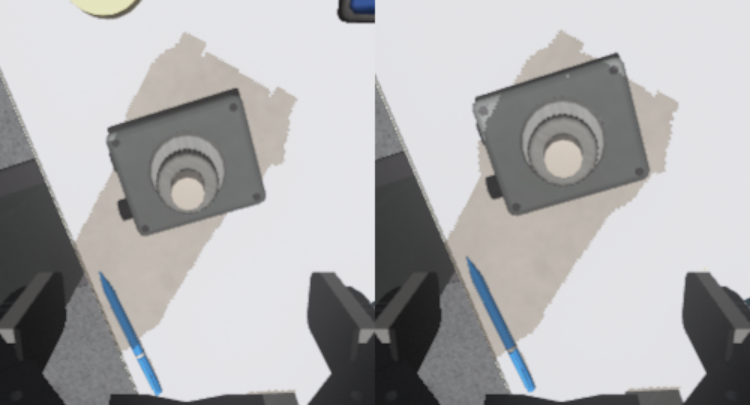

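The point stands upright and home, with the head centre at z = 0.105 m. Next I'll grasp the nut and turn it while logging the torque.

```bash
cat > turn.py <<'E'
from h import *
import json
def rd(n=4):
    v=[]
    for _ in range(n): manip.dwell(.03); s=state(); v.append([*s["contact_force"],*s["moment"]])
    return np.mean(v,0)
def turn(q0,a):  # absolute angle a clockwise from q0
    q=np.array(q0); q[6]-=a; manip.movej(q); r=rd(); s=state(); y=Ro.from_rotvec(s["tcp_rot"]).as_matrix(); 
    return float(np.arctan2(y[1,0],y[0,0])), r
E
python3 - <<'E'
from turn import *
c=np.array([.468,.1732]); yaw=np.radians(135)
manip.move_pose([*c,.17],down(yaw)); print(manip.movel([*c,.064],max_speed=.1,until_force=8))
r0=rd(); eoat.grip(0.0,grasp_force=80); manip.dwell(.1); s=state(); r1=rd(); print(s["width"],s["finger_force"],s["tool_pos"],np.round(r1-r0,2))
q0=s["q"]; log=[]
for k in range(1,7):
    y,r=turn(q0,.05*k); log.append((.05*k,y,r[5]-r0[5])); print(np.round(log[-1],3),np.round(r[:3]-r0[:3],1))
s=state(); print(s["clock"],s["width"],s["tool_pos"],s["q"]); json.dump(dict(q0=list(q0),r0=list(r0),log=log),open("turn.json","w"))
E
```

```text
False
0.402604103133694 77.96519777357389 [0.46756351 0.17271441 0.0643951 ] [-6.25 -5.37 18.73 -1.18  1.56  0.25]
[ 0.05   2.308 -0.237] [-2.1 -1.4  7.8]
[ 0.1    2.258 -0.126] [-1.6 -2.1  7.5]
[ 0.15   2.208 -0.109] [-1.7 -1.2  7.5]
[ 0.2    2.158 -0.138] [-1.7 -1.3  7.1]
[ 0.25   2.108 -0.122] [-1.4 -1.2  6.8]
[ 0.3    2.058 -0.132] [-1.5 -1.2  6.9]
24.2333 0.40211569050985957 [0.46763675 0.17273204 0.06455168] [ 0.05027671  0.68052153 -0.71070081  2.02724215  0.70043035  0.69240115
 -0.62844374]
```

```bash
python3 - <<'E'
from turn import *
d=json.load(open("turn.json")); q0=np.array(d["q0"]); r0=np.array(d["r0"])
for a in(.32,.34):
    q=q0.copy(); q[6]-=a; t0=state()["clock"]; manip.movej(q); L=[]
    for i in range(8):
        s=state(); L.append((round(s["clock"]-t0,3),round(s["moment"][2]-r0[5],3),round(s["tau"][6],3),round(s["q"][6]-q[6],5),round(s["dq"][6],4))); manip.dwell(.01)
    print(a); print(*L,sep="\n")
print(state()["tau"])
E
```

```text
0.32
(0.25, np.float64(0.207), np.float64(-0.439), np.float64(0.00169), np.float64(0.0054))
(0.258, np.float64(0.261), np.float64(-0.403), np.float64(0.00173), np.float64(0.0026))
(0.267, np.float64(0.304), np.float64(-0.373), np.float64(0.00172), np.float64(0.0035))
(0.275, np.float64(0.262), np.float64(-0.349), np.float64(0.00176), np.float64(0.002))
(0.283, np.float64(0.265), np.float64(-0.33), np.float64(0.00173), np.float64(0.0005))
(0.292, np.float64(0.255), np.float64(-0.315), np.float64(0.00175), np.float64(-0.0003))
(0.3, np.float64(0.183), np.float64(-0.303), np.float64(0.00177), np.float64(0.0018))
(0.308, np.float64(0.242), np.float64(-0.294), np.float64(0.00176), np.float64(0.0003))
0.34
(0.25, np.float64(0.273), np.float64(-0.451), np.float64(0.00168), np.float64(0.0049))
(0.258, np.float64(0.271), np.float64(-0.415), np.float64(0.00174), np.float64(0.0035))
(0.267, np.float64(0.26), np.float64(-0.386), np.float64(0.00176), np.float64(0.0026))
(0.275, np.float64(0.259), np.float64(-0.362), np.float64(0.00176), np.float64(0.0006))
(0.283, np.float64(0.257), np.float64(-0.343), np.float64(0.00178), np.float64(0.0012))
(0.292, np.float64(0.228), np.float64(-0.328), np.float64(0.00177), np.float64(0.0023))
(0.3, np.float64(0.279), np.float64(-0.316), np.float64(0.0018), np.float64(-0.0008))
(0.308, np.float64(0.287), np.float64(-0.307), np.float64(0.00182), np.float64(0.0013))
[-6.60518277e-02 -8.12275314e+01 -1.26975292e+01 -2.09289551e+01
 -4.21258563e-02 -5.11997379e-01 -2.99602663e-01]
```

Smaller steps give a steady resisting torque of about 0.26 N m, while larger ones relax on stopping. I'll keep going in uniform 0.02 rad steps and watch for the rise.

```bash
python3 - <<'E'
from turn import *
d=json.load(open("turn.json")); q0=np.array(d["q0"]); r0=np.array(d["r0"]); L=[]; a=.34
while a<.98:
    a+=.02; q=q0.copy(); q[6]-=a; manip.movej(q); v=[]
    for i in range(8): manip.dwell(.01); v.append(state()["moment"][2]-r0[5])
    L.append((a,np.mean(v),state()["tau"][6]))
    if len(L)>=8 and np.mean([x[1] for x in L[-3:]])>np.median([x[1] for x in L[:5]])+.09: break
    if len(L)>=8 and L[-1][1]>np.median([x[1] for x in L[:5]])+.17: break
for x in L: print(*np.round(x,3))
s=state(); print(s["clock"],s["width"],s["tool_pos"]); d["log2"]=L; json.dump(d,open("turn.json","w"))
E
```

```text
0.36 0.296 -0.3
0.38 0.261 -0.3
0.4 0.254 -0.3
0.42 0.287 -0.3
0.44 0.264 -0.3
0.46 0.272 -0.3
0.48 0.252 -0.3
0.5 0.252 -0.3
0.52 0.265 -0.3
0.54 0.265 -0.3
0.56 0.26 -0.3
0.58 0.279 -0.301
0.6 0.27 -0.3
0.62 0.263 -0.3
0.64 0.266 -0.3
0.66 0.239 -0.301
0.68 0.248 -0.301
0.7 0.261 -0.302
0.72 0.267 -0.303
0.74 0.278 -0.303
0.76 0.263 -0.304
0.78 0.258 -0.301
0.8 0.262 -0.303
0.82 0.278 -0.306
0.84 0.269 -0.308
0.86 0.262 -0.313
0.88 0.286 -0.318
0.9 0.318 -0.335
0.92 0.305 -0.351
0.94 0.344 -0.368
0.96 0.358 -0.388
0.98 0.37 -0.407
35.0 0.4026476491283392 [0.46790203 0.17281076 0.06456756]
```

The tau7 reading is very clean: flat at 0.300 N m, then rising about 0.9 N m/rad, which puts the bite at 0.866 rad. I'll continue to 1.085 rad (about 12.5° past the bite), release and retreat.

```bash
python3 - <<'E'
from turn import *
d=json.load(open("turn.json")); q0=np.array(d["q0"])
for a in(1.0,1.02,1.04,1.06,1.073,1.085):
    q=q0.copy(); q[6]-=a; manip.movej(q); manip.dwell(.08); print(a,round(state()["tau"][6],3))
manip.dwell(.2); eoat.grip(1.0); manip.dwell(.1); s=state(); print(s["tool_pos"],s["contact_force"])
p=s["tool_pos"]; manip.movel([p[0],p[1],.16],max_speed=.1)
yaw=np.radians(72.2);u=np.array([np.cos(yaw),np.sin(yaw)]); c=np.array([.468,.1732])
O=[]
for dx,z in((-.01,.205),(-.035,.18)):
    manip.move_pose([*(c+dx*u),z],down(yaw)); f=viewer.grab_frame("wrist"); r=viewer.outline_of(f,"cylinder_head"); O.append((f,r[0]["pixels"])); print(r[0]["conf"])
print("both",fitcyl(O,np.array([*c,.105]),.01,.022)); s=state(); print(s["clock"],s["contact_force"])
cv2.imwrite("pics/end.png",f["color"])
E
```

```text
1.0 -0.417
1.02 -0.438
1.04 -0.458
1.06 -0.479
1.073 -0.572
1.085 -0.598
[0.46752294 0.17274306 0.06438302] [-0.02309291  0.77999432 -0.07635237]
0.82
0.6
both (array([0.46701239, 0.17192763, 0.10488218]), array([ 0.1,  1.3,  0.8, -0.7, -1.1,  0.3,  0.2, -1.2]))
39.725 [ 0.17125814 -0.45990864  0.74106751]
```

View pics/end.png

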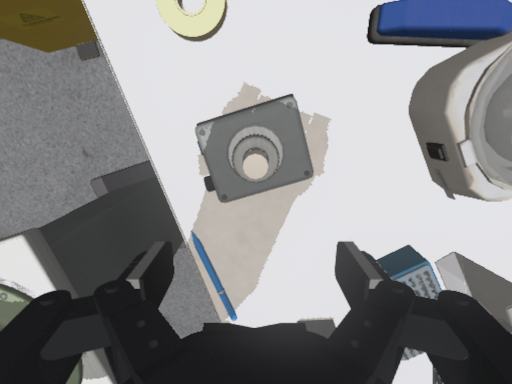

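The final view shows the point upright in the nut at about (256,160) with the hand clear and its head height unchanged, so I'm handing in.

```bash
python3 -c "
from cell import manip; print(manip.sign_off())"
```

```text
the job is handed in; nothing more can be done
None
```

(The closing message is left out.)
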